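# Open the purge valve by its true stem turns, then flush the spark chamber

## Robot

A 6-joint arm with a two-finger parallel gripper is mounted at the origin on the work surface. World frame = base frame: x ahead of the robot, y to its left, z up, the work surface at z = 0. Lengths are in m, angles in degrees, forces in N, time in s.
With the tool pointing down it reaches from about 0.3 to 0.825 m from the base axis. Payload 5.4 kg.
Tool frame: the origin (TCP) lies on the centre line of the jaws, within the pads' length; the fingertips stand 22 mm ahead of it and the grasp point (between the pads) lies 3 mm ahead of it; z points along the fingers, y is the direction in which the jaws open and shut (so a half turn about z gives the same grasp; the last joint's range is limited). The gripper opens to 92 mm and grips with 3 to 60 N. Pads are 20 mm wide; open, the fingers measure 128 mm over their backs; the gripper's body (75 mm by 189 mm) begins 69 mm behind the grasp point.
Start: joints at [-83.715, 9.076, 91.501, -0, 79.423, -12.038], TCP at [0.181, -0.546, 0.237] pointing down, gripper open.
Joint ranges: [-166.64, 166.64], [-54.1, 131.32], [10.49, 154.53], [-73.88, 253.88], [9.74, 151.15], [-171.62, 171.62]. Speed limits (degrees/s): [147.25, 147.25, 180, 180, 180, 180].

## Interface

Orientations are given as [roll, pitch, yaw] about the fixed x, y, z axes, in that order (R = Rz(yaw) Ry(pitch) Rx(roll)).
In Python, from plant import r gives the robot as it stands. The module is installed in compiled form; this text tells all that it offers.
- The arm moves only by the shell command python3 -m crank 'ROWS' [FORCE]. ROWS is JSON, a list of rows, each a list of 5 numbers: the shift along the tool's x, y, z in mm, then the turn about the tool's z in rad, then the finger opening in mm, from 0 to 91.9. In form: [[dx, dy, dz, spin, fingers], ...]. A call has 1 to 5 rows; each row shifts and turns the commanded pose from where the row before left it, along the tool's axes as they then stand; what a row does not reach is not made up. A row lasts 1/12 s, in which the tool goes at most 41.7 mm and 7.16 degrees, less where a joint would pass 70% of its speed; a pose out of reach is approached as far as the arm can. A call is refused whole if a number of a shift passes 41.7 or a number of a turn 0.125, either way. A call with a gripper value outside its range is refused whole. The fingers move at their own pace and stop on an object; FORCE is the grip in N (left out, the last holds). Time passes only in rows, so rows that do not move let the fingers close. It gives the time, the measured TCP pose, the force and the opening at its end, in the units of the state.
- r.get_obs(): the state, without advancing time (a new reading comes with each control period).
- r.grab_frame(name): name is "scene" or "side" or "wrist"; returns a dict with "img" (384x512x3 uint8, red, green, blue), "range_z" (384x512 float32, m along the optical axis (not along the pixel's ray), 0 where there is no reading), "camera_matrix" (3x3 intrinsics, pixels), "R" (3x3) and "t" (3): a world point X has camera coordinates R X + t; the wrist camera has in their place "mount" (4x4, takes a point from camera to tool coordinates, whose origin is the TCP and whose axes are the flange's). Camera axes: x right, y down, z forward; pixel columns grow to the right and rows downward; lengths in m; the calibration is good to about 2 mm. A picture is of the moment at which its call begins: read the wrist's pose just before it.
- r.finish_job(): hands the job in, once; it reports no verdict.
The state is a dict: "time": time; "joint_positions": joint angles; "dq": joint speeds; "joint_torque": joint torques, N m; "position": TCP position; "ee_rot": TCP orientation; "wrist_force": force on the tool from outside, world axes, zero at the start; "ft_torque": the same for the moment, N m; "width": finger opening in m.
Only numpy, scipy, OpenCV 4.12 (cv2) and the standard library are available. Lean on these libraries where they do the work, as an engineer would, in place of code of your own. Each camera call takes 0.05 s, during which the arm holds its last target. There are 200 camera calls.

## Task

Open the gas valve by one and a half turns of its stem, anticlockwise from above: the worn wheel first turns idle, so count only from where the yellow pointer starts to move (it ends over the green mark, on its second arrival there). Let go of the wheel, and only then push the green purge plunger fully down to its stop and let it come back up. Leave everything else on the bench where it stands.

Things in the scene. Friction and masses are not known exactly. Their poses are not given: they have to be found in the camera images.
- valve_axis (a point): Point on the upright axis of the brass valve's blue handwheel, in the mid-plane of the wheel, 110 mm above the bench. Rim 100 mm across its centre line and 12 mm thick (top 116 mm above the bench); the hub's top is 12 mm above this point. Fixed to the bench, in a different place and yaw each time, left or right.
- valve: The valve; origin under the centre of its foot, on the bench, below valve_axis. Below the wheel, 78 mm above the bench, it carries a fixed white dial 152 mm across: red mark (shut) at its +x side, green mark opposite (-x), ticks every 30 degrees.
- grip_mid (a point): Centre of the black upright grip on the wheel's rim: 18 mm in diameter, 46 mm tall, 50 mm from the axis. It spins freely on its pin: hold it at constant yaw and carry it in a circle. Anticlockwise from above opens. At the grip, idle play takes under 1 N, turning the stem about 7 N. Some 1.0 to 2.4 rad of idle play comes first, different each time.
- stem (a joint): Turn of the valve's stem with its yellow pointer, in rad: 0 shut (the start, pointer on the red mark), growing anticlockwise from above as it opens; 1.5 turns is 9.42; end stop at 12.6. It stands still while the wheel turns idle and stays where it is left. Turned back, the wheel idles for 2.4 rad before it moves the stem back.
- pointer_tip (a point): Outer end of the yellow pointer on the stem, 66 mm from the wheel's axis, 83 mm above the bench, outside the wheel's rim so that it is seen from above.
- plunger_top (a point): Centre of the top face of the green plunger head of the purge unit, a 40 mm disc, 100 mm above the bench when up. The unit, on a 110 x 90 mm steel foot, is fixed to the bench, in a different place each time.
- plunger (a joint): How far the plunger is pushed down, in m: 0 up, 0.012 at its stop. The spring takes about 2 N to start and 6 N at the stop, and returns it.
- puck_a: Steel metal sample, upright cylinder 40 mm across, 32 mm tall, loose; origin at its underside. Not to be disturbed.
- puck_b: Dark steel sample, 42 mm across, 26 mm tall, loose; not to be disturbed.
- puck_c: Aluminium sample, 38 mm across, 36 mm tall, loose; not to be disturbed.
- mug: Blue mug, 80 mm across, 90 mm tall; not to be disturbed.
- jar: White jar with a cap, 60 mm across, 90 mm tall; not to be disturbed.
- brush: Hand brush lying flat on the bench; not to be disturbed.
- mouse: Black computer mouse, about 100 x 60 mm and 32 mm tall; not to be disturbed.
Things that resemble listed ones, but are neither listed nor needed, are in the scene too. Leave any orange or turquoise look-alike of the part that bears plunger_top alone.

How it is judged (in metres and radians):
On the way, in this order (a step that is already met when the one before it is completed fails the run):
1. the stem is open by one and a half turns (8.97 to 9.87 rad) and the wheel has been let go (value of joint stem between 8.97 and 9.87 rad and contact force between each of the arm, the fingers and valve below 0.1 N), for 0.2 s.
2. the plunger is pushed down to its stop (at least 10.5 of 12 mm) (value of joint plunger above 0.0105 m), for 0.1 s.
At the end, for the whole second after the job is handed in: The stem stands one and a half turns open (9.42 rad, within 0.45 rad either way), and the plunger, after being pushed to its stop, is back up (within 2 mm); nothing else on the bench has moved more than 20 mm (value of joint stem between 8.97 and 9.87 rad and value of joint plunger below 0.002 m); the robot touches nothing.
It fails at once if the purge plunger is pushed (more than 6 mm) before the valve is open by one and a half turns (value of joint plunger above 0.006 m and value of joint stem below 8.97 rad).
It fails at once if a sample, the mug, the jar, the brush or the mouse is moved more than 20 mm (distance of any of puck_a, puck_b, puck_c, mug, jar, brush, mouse from where it was at the start of the episode above 0.02 m).
It also fails if it takes over 64 s, if anything falls off the work surface, if the arm or the gripper's body presses on something with over 40 N, if the wrist force passes 120 N, or if a joint passes its speed limit or range.

## Working session

There is one attempt and no reset: what is moved stays moved. The work goes in short steps, Python scripts to look and compute and a shell command to move; the robot and the scene stay as the last step left them, time stands still between calls to the robot, and variables do not carry over. Pictures are saved under pics/ and viewed, about 8 in all and at most 12, crops included, and the job is handed in when it is done.

```bash
mkdir -p pics; cat > h.py <<'E'
import numpy as np, cv2
from plant import r
from scipy.spatial.transform import Rotation as Ro
def tool():
    o=r.get_obs(); e=o["ee_rot"]
    return np.array(o["position"]), Ro.from_euler('xyz',e,degrees=True).as_matrix(), o
def grab(n):
    p,R,o=tool(); f=r.grab_frame(n)
    if n=="wrist":
        M=np.array(f["mount"]); f["Rc"]=R@M[:3,:3]; f["c"]=R@M[:3,3]+p
    else:
        f["Rc"]=np.array(f["R"]).T; f["c"]=-f["Rc"]@np.array(f["t"])
    return f
def ray(f,u,v,z):
    d=f["Rc"]@np.linalg.inv(f["camera_matrix"])@np.array([u,v,1.]); return f["c"]+d*(z-f["c"][2])/d[2]
def dep(f,u,v):
    Z=f["range_z"][int(v),int(u)]; return f["c"]+f["Rc"]@np.linalg.inv(f["camera_matrix"])@np.array([u,v,1.])*Z
def proj(f,X):
    c=f["Rc"].T@(np.array(X)-f["c"]); q=f["camera_matrix"]@c; return q[:2]/q[2]
def save(f,n): cv2.imwrite("pics/"+n,f["img"][:,:,::-1])
E
python3 - <<'E'
from h import *
import pickle
for n in("scene","side","wrist"):
    f=grab(n); save(f,n+"0.png"); print(n,f["c"].round(3)); pickle.dump(f,open(n+".pkl","wb"))
print(r.get_obs())
a=cv2.imread("pics/scene0.png");b=cv2.imread("pics/side0.png")
E
```

```text
scene [ 1.271 -0.361  0.99 ]
side [ 0.008 -0.861  1.035]
wrist [ 0.254 -0.521  0.384]
{'time': 0.15, 'joint_positions': array([-8.37161957e+01,  9.10519016e+00,  9.15541745e+01, -5.27600848e-04,
        7.94238441e+01, -1.20368710e+01]), 'dq': array([ 0.07586045, -0.20198572, -0.18490686, -0.06177529, -0.06342671,
       -0.02248205]), 'joint_torque': array([ 7.03068417e-04, -3.85922062e+01, -3.22430563e+01,  7.02888239e-02,
        3.52499192e-02, -8.81506776e-05]), 'position': array([ 0.1806789 , -0.54540212,  0.23584936]), 'ee_rot': array([-1.79918513e+02, -1.68453515e-02,  1.83207605e+01]), 'wrist_force': array([ 0.00731453, -0.47854997, -0.04639259]), 'ft_torque': array([-0.02729476,  0.03398134, -0.05903988]), 'width': 0.0923290484696834}
```

View pics/scene0.png

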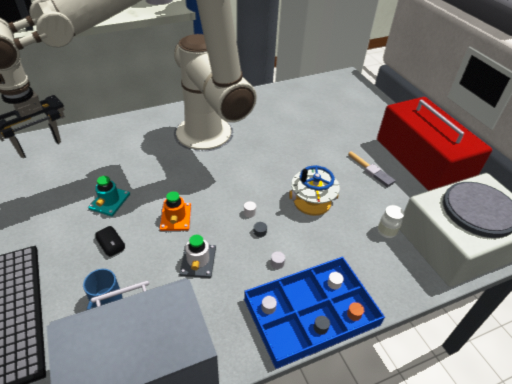

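View pics/side0.png

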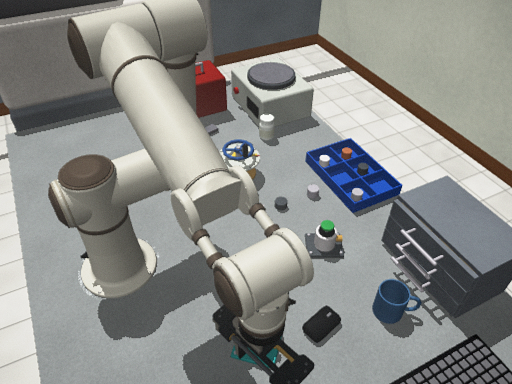

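Scene view: the valve's blue wheel is at (319,177), its black grip near (304,175). Three units could be the purge unit: turquoise (103,185), orange (173,200) and steel-footed with a white body (197,245). By the description it is the steel one. Side view: wheel at (240,152), steel unit's green head at (327,228). Next I measure these and check a close crop.

```bash
python3 - <<'E'
from h import *
import pickle
S=pickle.load(open("scene.pkl","rb"));D=pickle.load(open("side.pkl","rb"))
def blob(f,lo,hi,box,name,z):
    h=cv2.cvtColor(f["img"],cv2.COLOR_RGB2HSV); m=cv2.inRange(h,lo,hi); x0,y0,x1,y1=box
    k=np.zeros_like(m);k[y0:y1,x0:x1]=m[y0:y1,x0:x1]
    ys,xs=np.nonzero(k); 
    if len(xs)==0: print(name,"none");return
    b=((xs.min()+xs.max())/2,(ys.min()+ys.max())/2)
    (c,ax,an)=cv2.fitEllipse(cv2.convexHull(np.stack([xs,ys],1).astype(np.float32)))if len(xs)>8 else (b,0,0)
    print(name,len(xs),b,np.round(c,1),ray(f,*c,z).round(3), "depth",dep(f,*c).round(3))
blue=((100,120,40),(130,255,255)); 
blob(S,*blue,(290,155,345,200),"S wheel",.11);blob(D,*blue,(215,130,262,172),"D wheel",.11)
g=((45,120,60),(80,255,255))
blob(S,*g,(180,225,215,260),"S plunger",.095);blob(D,*g,(310,215,345,240),"D pl",.095)
for n,uv in dict(a=(250,210),b=(260,229),c=(278,259),jar=(390,222),mug=(100,285),brush=(372,168),tur=(103,183),oran=(173,198)).items(): print(n,dep(S,*uv).round(3))
c1=cv2.resize(S["img"][150:285,175:355],None,fx=3.3,fy=3.3,interpolation=cv2.INTER_CUBIC)
cv2.imwrite("pics/crop1.png",c1[:,:,::-1])
E
```

```text
S wheel 288 (np.float64(316.5), np.float64(177.0)) [316.8 177.2] [0.489 0.218 0.11 ] depth [0.493 0.214 0.115]
D wheel 213 (np.float64(238.0), np.float64(149.5)) [237.9 149.3] [0.485 0.218 0.11 ] depth [0.479 0.204 0.122]
S plunger 139 (np.float64(196.0), np.float64(240.5)) [196.  240.5] [ 0.578 -0.205  0.095] depth [ 0.581 -0.206  0.099]
D pl 112 (np.float64(327.0), np.float64(225.0)) [327.  225.3] [ 0.574 -0.205  0.095] depth [ 0.574 -0.205  0.096]
a [ 0.475 -0.     0.031]
b [ 0.555 -0.001  0.028]
c [0.676 0.001 0.032]
jar [0.699 0.354 0.066]
mug [ 0.571 -0.476  0.021]
brush [0.436 0.485 0.018]
tur [ 0.265 -0.404  0.099]
oran [ 0.399 -0.221  0.095]
```

View pics/crop1.png

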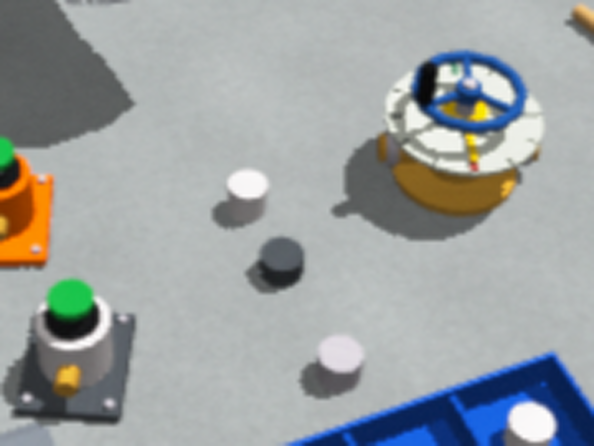

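Close crop: the steel-footed unit with the white body and green head (crop 70,300) is the one wanted. The orange unit is at its left edge. The valve has its black grip on the −y side and its yellow pointer on red towards +x. Axis is about (0.487, 0.218), agreeing in both views; plunger about (0.576, −0.205). I set yaw to 0, then travel high to the valve.

```bash
python3 -m crank '[[0,0,-16,0.08,91],[0,0,-16,0.08,91],[0,0,-16,0.08,91],[0,0,-16,0.08,91],[0,0,0,0,91]]' 
for i in 1; do
python3 -m crank '[[9,-31,0,0,91],[9,-31,0,0,91],[9,-31,0,0,91],[9,-31,0,0,91],[9,-31,0,0,91]]'
python3 -m crank '[[9,-31,0,0,91],[9,-31,0,0,91],[9,-31,0,0,91],[9,-31,0,0,91],[9,-31,0,0,91]]'
python3 -m crank '[[9,-31,0,0,91],[9,-31,0,0,91],[9,-31,0,0,91],[9,-31,0,0,91],[9,-31,0,0,91]]'
python3 -m crank '[[9,-31,0,0,91],[9,-31,0,0,91],[9,-31,0,0,91],[9,-31,0,0,91],[9,-31,0,0,91]]'
python3 -m crank '[[9,-31,0,0,91],[9,-31,0,0,91],[9,-31,0,0,91],[0,0,0,0,91],[0,0,0,0,91]]'
done
python3 - <<'E'
from h import *
import pickle
f=grab("wrist"); save(f,"w1.png"); pickle.dump(f,open("w1.pkl","wb")); print(f["c"],proj(f,[.487,.218,.11]))
E
```

```text
time: 0.57
position: [0.1809, -0.5472, 0.304]
ee_rot: [179.7, -0.0, -0.1]
wrist_force: [-0.4, 0.2, 0.9]
width: 0.091
time: 0.98
position: [0.2258, -0.389, 0.2991]
ee_rot: [-179.9, 0.0, 0.1]
wrist_force: [0.9, -0.1, 0.9]
width: 0.0907
time: 1.4
position: [0.2707, -0.2341, 0.2993]
ee_rot: [-179.9, 0.0, 0.1]
wrist_force: [1.1, -0.0, -0.6]
width: 0.0913
time: 1.82
position: [0.3156, -0.0792, 0.2996]
ee_rot: [-180.0, 0.0, 0.1]
wrist_force: [0.5, 0.3, 0.4]
width: 0.0907
time: 2.23
position: [0.3606, 0.076, 0.2996]
ee_rot: [-180.0, 0.0, 0.2]
wrist_force: [0.3, -0.8, -1.2]
width: 0.091
time: 2.65
position: [0.3872, 0.1681, 0.2992]
ee_rot: [180.0, 0.2, 0.3]
wrist_force: [-0.2, -0.7, 0.6]
width: 0.0907
[0.46485823 0.16898141 0.44718358] [207.54335077  69.31275667]
```

View pics/w1.png

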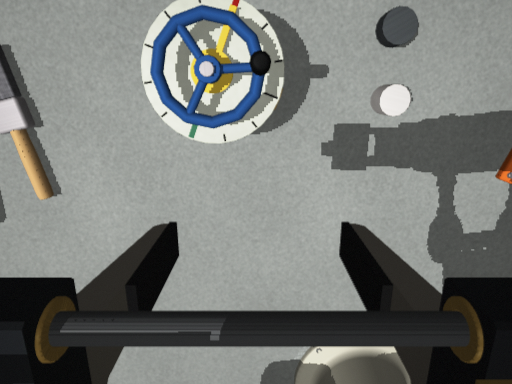

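Wrist view: hub at (207,69), grip at (261,63), pointer on the red mark at (235,5), green mark at (194,130). I fit the rim and the grip.

```bash
python3 - <<'E'
from h import *
import pickle
f=pickle.load(open("w1.pkl","rb"))
h=cv2.cvtColor(f["img"],cv2.COLOR_RGB2HSV); m=cv2.inRange(h,(100,120,40),(130,255,255));m[150:]=0
ys,xs=np.nonzero(m); c,ax,_=cv2.fitEllipse(cv2.convexHull(np.stack([xs,ys],1).astype(np.float32)));print("rim",c,ax)
A=ray(f,*c,.11);print("axis",A.round(4), "hub", ray(f,207,69,.122).round(4))
g=cv2.inRange(h,(0,0,0),(180,255,45));g[:,:235]=0;g[:,290:]=0;g[:40]=0;g[90:]=0
n,l,s,ce=cv2.connectedComponentsWithStats(g);print(s,ce)
i=1+s[1:,4].argmax();ys,xs=np.nonzero(l==i);print("top z",np.percentile([dep(f,u,v)[2] for u,v in zip(xs,ys)],[5,50,95]))
P=ray(f,*ce[i],.15);print("grip",P.round(4),np.linalg.norm((P-A)[:2]),np.degrees(np.arctan2(*(P-A)[1::-1])))
R=ray(f,235,5,.083);print("pointer/red",R.round(4),np.linalg.norm((R-A)[:2]),np.degrees(np.arctan2(*(R-A)[1::-1])))
print(tool()[0])
E
```

```text
rim (207.41168212890625, 66.36905670166016) (112.93772888183594, 121.5572738647461)
axis [0.4897 0.218  0.11  ] hub [0.4865 0.2167 0.122 ]
[[     0      0    512    384 196215]
 [   250     51     21     25    385]
 [   275     60      7      2      8]] [[255.49018678 191.75839258]
 [260.03116883  62.52987013]
 [278.125       60.625     ]]
top z [0.14174422 0.16116861 0.16292447]
grip [0.49   0.1677 0.15  ] 0.050361871637224546 -89.60813531124852
pointer/red [0.5489 0.1925 0.083 ] 0.06451370836257303 -23.32170083947112
[0.38732895 0.1671097  0.29949562]
```

Checks hold: rim radius 50.4 mm, grip top at 0.162 so its middle is near 0.139, red mark at azimuth −23°. Now I go over the grip, descend and grasp.

```bash
python3 -m crank '[[34,0,0,0,60],[34,0,0,0,60],[34,0,0,0,60],[0,0,0,0,60],[0,0,0,0,60]]' 15
python3 -m crank '[[0,0,30,0,60],[0,0,30,0,60],[0,0,30,0,60],[0,0,30,0,60],[0,0,30,0,60]]'
python3 -m crank '[[0,0,0,0,60],[0,0,0,0,10],[0,0,0,0,10],[0,0,0,0,10],[0,0,0,0,10]]'
python3 -m crank '[[0,0,0,0,10],[0,0,0,0,10],[0,0,0,0,10],[0,0,0,0,10],[0,0,0,0,10]]'
python3 - <<'E'
from h import *
import pickle
a=[]
for n in("scene","wrist"):
    f=grab(n);pickle.dump(f,open(n+"2.pkl","wb"));a.append(f["img"])
s=cv2.resize(a[0][130:230,255:385],(512,384))
cv2.imwrite("pics/c2.png",cv2.resize(np.hstack([s,a[1]])[:,:,::-1],(800,300)));print(tool()[2])
E
```

```text
time: 3.12
position: [0.4902, 0.1653, 0.2992]
ee_rot: [180.0, 0.2, -0.1]
wrist_force: [-0.5, 0.8, 0.3]
width: 0.0606
time: 3.53
position: [0.4888, 0.1663, 0.1501]
ee_rot: [180.0, -0.1, -0.0]
wrist_force: [-0.1, -1.0, 0.3]
width: 0.06
time: 3.95
position: [0.4913, 0.1672, 0.1531]
ee_rot: [-180.0, -0.3, -0.0]
wrist_force: [-0.3, 0.0, 0.1]
width: 0.0353
time: 4.37
position: [0.4903, 0.1673, 0.1512]
ee_rot: [-180.0, -0.1, -0.0]
wrist_force: [0.1, 0.8, 2.0]
width: 0.0174
{'time': 4.4667, 'joint_positions': array([5.44702350e+00, 5.39710420e+00, 1.05628271e+02, 1.69010191e-02,
       6.89173500e+01, 9.54511664e+01]), 'dq': array([-0.11797066, -0.08437659,  0.0690215 , -0.0312986 ,  0.05042526,
       -0.04026939]), 'joint_torque': array([-5.21324705e-01, -3.20065606e+01, -2.83858198e+01, -3.19044348e-01,
       -9.30204685e-02, -1.12676265e-03]), 'position': array([0.49030247, 0.1672801 , 0.15113128]), 'ee_rot': array([-1.79978855e+02, -5.55163457e-02, -1.02248060e-02]), 'wrist_force': array([0.03877357, 1.03307446, 4.31325142]), 'ft_torque': array([ 0.27364597,  0.04278788, -0.03260027]), 'width': 0.017518679142225494}
```

View pics/c2.png

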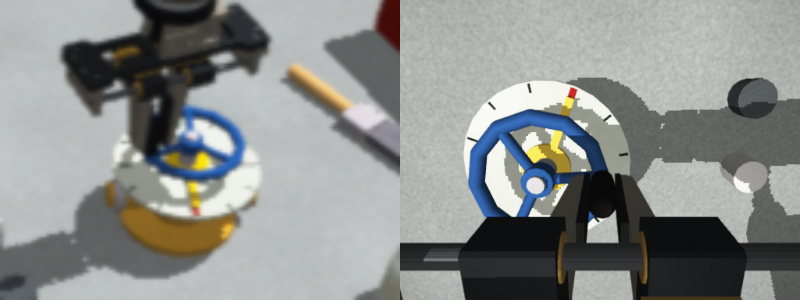

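The fingers hold the grip (width 17.5 mm, dial and pointer visible in both views). First a quarter turn, then another, watching the forces.

```bash
python3 -m crank '[[7.8,-0.6,0,0,10],[7.6,-1.8,0,0,10],[7.3,-3,0,0,10],[6.7,-4.1,0,0,10],[6,-5.1,0,0,10]]'
python3 -m crank '[[5.1,-6,0,0,10],[4.1,-6.7,0,0,10],[3,-7.3,0,0,10],[1.8,-7.6,0,0,10],[0.6,-7.8,0,0,10]]'
python3 -m crank '[[-0.6,-7.8,0,0,10],[-1.8,-7.6,0,0,10],[-3,-7.3,0,0,10],[-4.1,-6.7,0,0,10],[-5.1,-6,0,0,10]]'
python3 -m crank '[[-6,-5.1,0,0,10],[-6.7,-4.1,0,0,10],[-7.3,-3,0,0,10],[-7.6,-1.8,0,0,10],[-7.8,-0.6,0,0,10]]'
cat >> h.py <<'E'
A0=np.array([.4885,.2175])
def yaw():
    out={}
    for n in("scene","wrist","side"):
        f=grab(n);h=cv2.cvtColor(f["img"],cv2.COLOR_RGB2HSV)
        m=cv2.inRange(h,(22,150,120),(33,255,255)); ys,xs=np.nonzero(m)
        P=np.array([ray(f,u,v,.083)[:2] for u,v in zip(xs,ys)]).reshape(-1,2)-A0
        d=np.linalg.norm(P,axis=1);k=(d>.052)&(d<.070);a=P[k]
        out[n]=(int(k.sum()), np.degrees(np.arctan2(a[:,1].mean(),a[:,0].mean())).round(1) if k.any() else None, np.degrees(np.arctan2(a[:,1],a[:,0])).std().round(1) if k.any() else None)
        save(f,n+"_l.png")
    return out
E
python3 -c "
from h import *
print(yaw())"
```

```text
time: 4.88
position: [0.5248, 0.183, 0.1506]
ee_rot: [-179.9, 0.2, -0.0]
wrist_force: [-7.0, 6.4, 6.9]
width: 0.0174
time: 5.3
position: [0.5385, 0.2158, 0.1503]
ee_rot: [179.7, 0.3, 0.0]
wrist_force: [-9.2, -7.5, 9.6]
width: 0.0177
time: 5.72
position: [0.5264, 0.2498, 0.1508]
ee_rot: [179.6, -0.0, 0.0]
wrist_force: [0.6, -10.9, 4.7]
width: 0.0175
time: 6.13
position: [0.4934, 0.2669, 0.1515]
ee_rot: [180.0, -0.5, -0.0]
wrist_force: [9.4, 1.4, -0.4]
width: 0.0176
{'scene': (2, np.float64(70.7), np.float64(0.0)), 'wrist': (195, np.float64(74.5), np.float64(2.0)), 'side': (0, None, None)}
```

The pointer is now at 74.5° (wrist; scene shows 71°), so the stem is about 98° open and the play was about 1.35 rad. About 442° remain. I do one more full turn and re-check.

```bash

python3 -m crank '[[-7.8,0.6,0,0,10],[-7.6,1.8,0,0,10],[-7.3,3,0,0,10],[-6.7,4.1,0,0,10],[-6,5.1,0,0,10]]'
python3 -m crank '[[-5.1,6,0,0,10],[-4.1,6.7,0,0,10],[-3,7.3,0,0,10],[-1.8,7.6,0,0,10],[-0.6,7.8,0,0,10]]'
python3 -m crank '[[0.6,7.8,0,0,10],[1.8,7.6,0,0,10],[3,7.3,0,0,10],[4.1,6.7,0,0,10],[5.1,6,0,0,10]]'
python3 -m crank '[[6,5.1,0,0,10],[6.7,4.1,0,0,10],[7.3,3,0,0,10],[7.6,1.8,0,0,10],[7.8,0.6,0,0,10]]'
python3 -c "
from h import *
print(yaw())"
python3 -m crank '[[7.8,-0.6,0,0,10],[7.6,-1.8,0,0,10],[7.3,-3,0,0,10],[6.7,-4.1,0,0,10],[6,-5.1,0,0,10]]'
python3 -m crank '[[5.1,-6,0,0,10],[4.1,-6.7,0,0,10],[3,-7.3,0,0,10],[1.8,-7.6,0,0,10],[0.6,-7.8,0,0,10]]'
python3 -m crank '[[-0.6,-7.8,0,0,10],[-1.8,-7.6,0,0,10],[-3,-7.3,0,0,10],[-4.1,-6.7,0,0,10],[-5.1,-6,0,0,10]]'
python3 -m crank '[[-6,-5.1,0,0,10],[-6.7,-4.1,0,0,10],[-7.3,-3,0,0,10],[-7.6,-1.8,0,0,10],[-7.8,-0.6,0,0,10]]'
python3 -c "
from h import *
print(yaw())"
```

```text
time: 6.7
position: [0.4554, 0.2554, 0.1516]
ee_rot: [-179.6, -0.2, -0.0]
wrist_force: [1.2, 11.4, 3.5]
width: 0.0171
time: 7.12
position: [0.4377, 0.2195, 0.1512]
ee_rot: [-179.7, 0.3, 0.0]
wrist_force: [-9.3, 7.6, 12.5]
width: 0.0176
time: 7.53
position: [0.4521, 0.1821, 0.1509]
ee_rot: [-180.0, 0.4, 0.0]
wrist_force: [-10.4, 1.7, 13.1]
width: 0.0174
time: 7.95
position: [0.4884, 0.167, 0.1508]
ee_rot: [180.0, 0.3, -0.0]
wrist_force: [-7.9, 0.9, 9.8]
width: 0.0176
{'scene': (9, np.float64(-101.6), np.float64(2.4)), 'wrist': (27, np.float64(-99.7), np.float64(1.7)), 'side': (3, np.float64(-102.5), np.float64(1.4))}
time: 8.52
position: [0.5234, 0.1814, 0.1504]
ee_rot: [179.9, 0.4, -0.0]
wrist_force: [-9.9, -1.8, 11.9]
width: 0.0174
time: 8.93
position: [0.5384, 0.2154, 0.1504]
ee_rot: [179.7, 0.4, 0.0]
wrist_force: [-8.2, -8.5, 9.9]
width: 0.0174
time: 9.35
position: [0.5261, 0.25, 0.1509]
ee_rot: [179.6, 0.0, -0.0]
wrist_force: [0.8, -10.1, 6.5]
width: 0.0174
time: 9.77
position: [0.4928, 0.267, 0.1515]
ee_rot: [-180.0, -0.4, -0.0]
wrist_force: [7.6, 0.1, -0.8]
width: 0.0173
{'scene': (2, np.float64(70.7), np.float64(0.0)), 'wrist': (195, np.float64(75.3), np.float64(2.0)), 'side': (0, None, None)}
```

The stem is at about 459° (75.3° on the dial, second lap). About 81° remain, so nine more rows, then a check before release.

```bash

python3 -m crank '[[-7.8,0.6,0,0,10],[-7.6,1.8,0,0,10],[-7.3,3,0,0,10],[-6.7,4.1,0,0,10],[-6,5.1,0,0,10]]'
python3 -m crank '[[-5.1,6,0,0,10],[-4.1,6.7,0,0,10],[-3,7.3,0,0,10],[-1.8,7.6,0,0,10],[0,0,0,0,10]]'
python3 - <<'E'
from h import *
print(yaw())
a=cv2.imread("pics/scene_l.png");b=cv2.imread("pics/wrist_l.png")
cv2.imwrite("pics/c3.png",cv2.resize(np.hstack([cv2.resize(a[130:230,255:385],(512,384)),b]),(800,300)))
E
```

```text
time: 10.33
position: [0.4551, 0.2552, 0.1515]
ee_rot: [-179.6, -0.1, -0.0]
wrist_force: [1.0, 11.2, 4.2]
width: 0.0176
time: 10.75
position: [0.4383, 0.226, 0.151]
ee_rot: [-179.8, 0.3, -0.0]
wrist_force: [-8.0, 4.6, 13.5]
width: 0.0173
{'scene': (0, None, None), 'wrist': (6, np.float64(159.3), np.float64(2.0)), 'side': (1, np.float64(158.5), np.float64(0.0))}
```

View pics/c3.png

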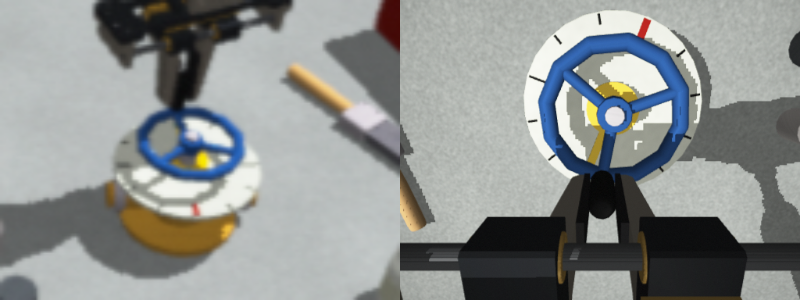

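The pointer lies under the wheel in line with the green mark (measured 159°, green at about 157°). I release, lift clear and look.

```bash

python3 -m crank '[[0,0,0,0,50],[0,0,0,0,50],[0,0,0,0,50],[0,0,0,0,50],[0,0,0,0,50]]'
python3 -m crank '[[0,0,-15,0,50],[0,0,-35,0,50],[0,0,-35,0,50],[0,0,-35,0,50],[0,0,-35,0,50]]'
python3 -m crank '[[-30,0,0,0,50],[-30,0,0,0,50],[0,0,0,0,50],[0,0,0,0,50],[0,0,0,0,50]]'
python3 - <<'E'
from h import *
print(yaw())
a=cv2.imread("pics/scene_l.png");b=cv2.imread("pics/wrist_l.png")
cv2.imwrite("pics/c4.png",cv2.resize(np.hstack([cv2.resize(a[130:230,255:385],(512,384)),b]),(800,300)))
E
```

```text
time: 11.32
position: [0.4401, 0.2246, 0.15]
ee_rot: [180.0, 0.1, -0.0]
wrist_force: [0.1, -0.6, -0.5]
width: 0.0481
time: 11.73
position: [0.4401, 0.2247, 0.307]
ee_rot: [180.0, 0.0, -0.0]
wrist_force: [1.6, -0.2, -0.5]
width: 0.0501
time: 12.15
position: [0.3809, 0.2248, 0.3054]
ee_rot: [180.0, -0.0, -0.0]
wrist_force: [-0.0, 0.3, -0.5]
width: 0.0501
{'scene': (0, None, None), 'wrist': (42, np.float64(158.7), np.float64(1.5)), 'side': (1, np.float64(158.5), np.float64(0.0))}
```

View pics/c4.png

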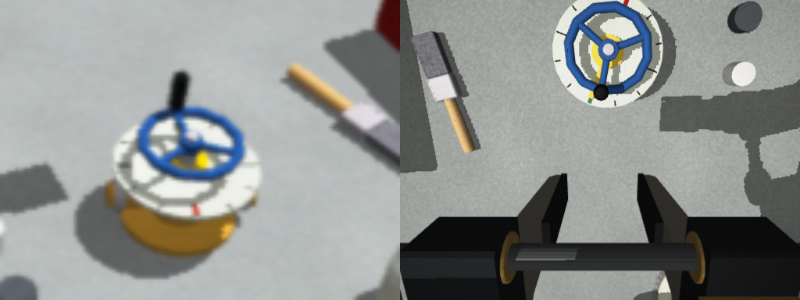

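Released: the grip is free, and the pointer at 158.7° is over the green mark at about (590,100) of the crop. Now the plunger: travel high, shut the fingers and measure it from above.

```bash

python3 -m crank '[[8,30,0,0,0],[8,30,0,0,0],[8,30,0,0,0],[8,30,0,0,0],[8,30,0,0,0]]'
python3 -m crank '[[8,30,0,0,0],[8,30,0,0,0],[8,30,0,0,0],[8,30,0,0,0],[8,30,0,0,0]]'
python3 -m crank '[[8,30,0,0,0],[8,30,0,0,0],[8,30,0,0,0],[8,30,0,0,0],[8,10,0,0,0]]'
python3 -m crank '[[0,0,0,0,0],[0,0,0,0,0],[0,0,0,0,0]]'
python3 - <<'E'
from h import *
f=grab("wrist");save(f,"w5.png");h=cv2.cvtColor(f["img"],cv2.COLOR_RGB2HSV);m=cv2.inRange(h,(45,120,60),(80,255,255))
n,l,s,c=cv2.connectedComponentsWithStats(m)
for i in range(1,n):
    if s[i,4]>50: print(s[i],c[i],ray(f,*c[i],.1).round(4),dep(f,*c[i]).round(4))
print(tool()[0])
E
```

```text
time: 12.72
position: [0.4211, 0.0732, 0.3055]
ee_rot: [-180.0, 0.0, -0.0]
wrist_force: [0.8, -0.4, 0.8]
width: 0.0184
time: 13.13
position: [0.461, -0.0772, 0.3054]
ee_rot: [-180.0, 0.0, -0.1]
wrist_force: [0.2, 0.2, -0.6]
width: 0.0003
time: 13.55
position: [0.5006, -0.2094, 0.3047]
ee_rot: [180.0, 0.1, -0.2]
wrist_force: [0.0, 1.3, 1.0]
width: 0.0004
time: 13.8
position: [0.5003, -0.2045, 0.3052]
ee_rot: [-180.0, 0.0, 0.0]
wrist_force: [-0.2, 0.1, -0.3]
width: 0.0003
[ 241   75   39   41 1201] [259.6877602   95.17985012] [ 0.5767 -0.2052  0.1   ] [ 0.5767 -0.2052  0.1001]
[398 346  27  24 526] [410.88973384 357.42965779] [ 0.2473 -0.4031  0.1   ] [ 0.2478 -0.4028  0.1005]
[ 0.50030939 -0.20430105  0.30546367]
```

View pics/w5.png

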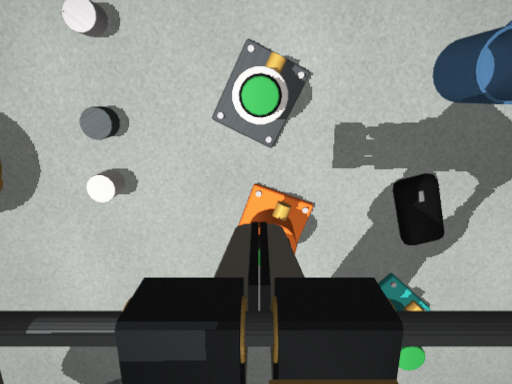

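Wrist view: green head at (260,95) on the steel foot, at (0.577, −0.205), z 0.100. The depth reading confirms the height. I move over it, descend, and press in small steps.

```bash

python3 -m crank '[[38,0.5,0,0,0],[38,0.5,0,0,0],[0,0,40,0,0],[0,0,40,0,0],[0,0,40,0,0]]'
python3 -m crank '[[0,0,40,0,0],[0,0,10,0,0],[0,0,0,0,0],[0,0,0,0,0]]'
python3 -m crank '[[0,0,3,0,0],[0,0,4,0,0],[0,0,4,0,0],[0,0,4,0,0],[0,0,0,0,0]]'
python3 -m crank '[[0,0,1,0,0],[0,0,0,0,0],[0,0,0,0,0]]'
```

```text
time: 14.27
position: [0.5774, -0.2052, 0.1852]
ee_rot: [179.9, -0.1, 0.1]
wrist_force: [0.8, 0.4, -0.3]
width: 0.0004
time: 14.6
position: [0.5771, -0.206, 0.1373]
ee_rot: [180.0, -0.1, 0.0]
wrist_force: [-0.2, 0.4, 0.0]
width: 0.0006
time: 15.02
position: [0.5767, -0.2063, 0.1206]
ee_rot: [180.0, -0.0, -0.0]
wrist_force: [1.1, 0.3, 1.9]
width: 0.0007
time: 15.27
position: [0.5767, -0.2064, 0.1201]
ee_rot: [180.0, -0.0, -0.0]
wrist_force: [0.1, -0.4, 2.2]
width: 0.0003
```

Contact came at TCP 0.122, as expected. I press on until the force rises past the spring's 6 N.

```bash

python3 -m crank '[[0,0,2,0,0],[0,0,2,0,0],[0,0,2,0,0],[0,0,2,0,0],[0,0,0,0,0]]'
python3 -m crank '[[0,0,2,0,0],[0,0,1,0,0],[0,0,1,0,0],[0,0,1,0,0],[0,0,0,0,0]]'
python3 -m crank '[[0,0,1,0,0],[0,0,1,0,0],[0,0,0,0,0],[0,0,0,0,0]]'
```

```text
time: 15.68
position: [0.5767, -0.2064, 0.1116]
ee_rot: [180.0, -0.0, -0.0]
wrist_force: [0.4, -0.8, 5.1]
width: 0.0006
time: 16.1
position: [0.5769, -0.2064, 0.1101]
ee_rot: [180.0, -0.0, 0.0]
wrist_force: [-7.3, 3.3, 22.2]
width: 0.0005
time: 16.43
position: [0.577, -0.2065, 0.11]
ee_rot: [179.9, -0.0, 0.0]
wrist_force: [-12.0, 5.5, 31.7]
width: 0.0003
```

At the stop: the TCP stayed at 0.110 while the force rose to 32 N. I lift off, and move back for a last check.

```bash

python3 -m crank '[[0,0,-6,0,0],[0,0,-10,0,0],[0,0,-20,0,0],[0,0,-40,0,0],[0,0,-40,0,0]]'
python3 -m crank '[[0,0,-40,0,0],[0,0,-40,0,0],[-38,0,0,0,0],[-38,0,0,0,0],[0,0,0,0,0]]'
python3 -m crank '[[0,0,0,0,0],[0,0,0,0,0],[0,0,0,0,0]]'
python3 - <<'E'
from h import *
import pickle
print(yaw())
f=grab("wrist");h=cv2.cvtColor(f["img"],cv2.COLOR_RGB2HSV);m=cv2.inRange(h,(45,120,60),(80,255,255))
n,l,s,c=cv2.connectedComponentsWithStats(m)
for i in range(1,n):
    if s[i,4]>300: print(s[i],dep(f,*c[i]).round(4))
a=pickle.load(open("scene.pkl","rb"))["img"];b=cv2.imread("pics/scene_l.png")[:,:,::-1]
for n,u in dict(a=(250,210),b=(260,229),c=(278,259),jar=(390,222),mug=(100,285),brush=(372,168),mouse=(110,240)).items():
    x,y=u;print(n,np.abs(a[y-15:y+15,x-15:x+15].astype(int)-b[y-15:y+15,x-15:x+15]).mean().round(1))
o=r.get_obs();print(o["time"],o["position"],o["wrist_force"])
cv2.imwrite("pics/end.png",b[:,:,::-1])
E
```

```text
time: 16.85
position: [0.5745, -0.2049, 0.219]
ee_rot: [-179.8, 0.3, -0.0]
wrist_force: [1.3, -0.5, 1.0]
width: 0.0003
time: 17.27
position: [0.4949, -0.2045, 0.2983]
ee_rot: [-179.8, 0.4, -0.1]
wrist_force: [0.0, 0.7, -0.4]
width: 0.0004
time: 17.52
position: [0.5011, -0.2062, 0.3004]
ee_rot: [-180.0, 0.0, 0.0]
wrist_force: [0.1, 0.1, 0.2]
width: 0.0006
{'scene': (0, None, None), 'wrist': (0, None, None), 'side': (1, np.float64(158.5), np.float64(0.0))}
[ 239   76   39   41 1234] [ 0.5767 -0.2052  0.1011]
[398 347  27  27 588] [ 0.5784 -0.2057  0.4486]
a 5.9
b 5.7
c 6.0
jar 4.5
mug 7.2
brush 5.2
mouse 22.9
17.7167 [ 0.50104887 -0.20613538  0.30047154] [-0.18308423  0.035483    0.3745787 ]
```

View pics/end.png

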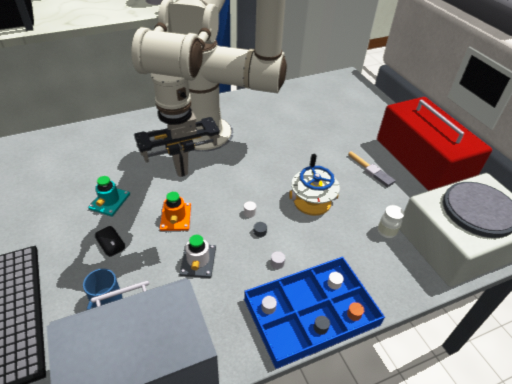

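The end view shows everything in place. The mouse is still at (110,240) with the arm's shadow on it, which explains its larger pixel difference. The plunger is back at z 0.101.

```bash
python3 -c "
from plant import r
print(r.finish_job())"
```

```text
the job is handed in; nothing more can be done
None
```

The valve is open one and a half turns, the purge plunger has been pushed to its stop and is back up, and the job is handed in. It took about 17.7 s of the 64 s.

- **Valve:** I carried the grip round 621° in all. The idle play came to about 1.35 rad. After I let go, the pointer stood at about 158.7° in the wrist view and 158.5° in the side view. Shut was −23.3°, so the stem is about 542° open (9.46 rad against the 9.42 wanted).
- **Plunger:** I pressed the steel-footed unit after releasing the wheel. The tool stopped 12 mm below first contact, and the force rose from 5 N to 32 N there. After lifting off, the plunger's top read 0.101 m, its up position.
- **Other objects:** The before and after scene pictures match for the samples, mug, jar and brush. The mouse gave a larger pixel difference, and in the end picture it sits in the same place with the arm's shadow over it.
- **Weak checks:** In the final look the pointer was hidden from the scene and wrist cameras, so the last stem reading rests on a single side-camera pixel. It agrees with the wrist reading taken right after release.

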